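# Slide the red pot over the heat of the tasting warmer

### The arm

A 7-joint arm with a two-finger parallel gripper is mounted at the origin on a cart in front of the work surface, level with it; the furniture and walls round the work are solid. World frame = base frame: x ahead of the robot, y to its left, z up, the work surface at z = 0. Lengths are in m, angles in degrees, forces in N, time in s.
With the tool pointing down it reaches from about 0.425 to 0.875 m from the base axis. Payload 4.7 kg.
Tool frame: the origin (TCP) lies between the finger pads; the fingertips stand env.finger_overhang ahead of it and the grasp point (between the pads) lies 5 mm behind it (env.finger_overhang is the distance from the TCP to the fingertips, in m); z points along the fingers, y is the line along which they close (so a half turn about z gives the same grasp; the last joint's range is limited). The gripper opens to 87 mm and grips with 3 to 60 N. Pads are 19 mm wide; open, the fingers measure 117 mm over their backs; the gripper's body (75 mm by 190 mm) begins 51 mm behind the grasp point.
Start: joints at [-74.479, 18.392, -4.016, 83.108, 1.295, 78.541, -3.26], TCP at [0.165, 0.629, 0.237] pointing down, gripper open.
Joint ranges: [-163.93, 163.93], [-17.29, 119.83], [-79.2, 71.16], [3.27, 140.29], [-89.18, 269.18], [5.43, 117.66], [-154.24, 154.24]. Speed limits (degrees/s): [147.25, 147.25, 180, 180, 180, 180, 180].

### API

Orientations are given as [roll, pitch, yaw] about the fixed x, y, z axes, in that order (R = Rz(yaw) Ry(pitch) Rx(roll)).
In Python, from cell import telemetry, eyes, env, models gives the robot as it stands. The module is installed in compiled form; this text tells all that it offers.
- The arm moves only by the tool drive_tool, never from a script. Its arguments are lists of equal length, an entry for each row: "angular": the turn, a rotation vector about the tool's x, y, z in rad, a list of three; "delta_pos": the shift along the tool's x, y, z in cm, a list of three; "gripper": the finger opening in cm, from 0 to 8.7. A call has 1 to 20 rows; each row shifts and turns the commanded pose from where the row before left it, along the tool's axes as they then stand; what a row does not reach is not made up. A row lasts 1/10 s, in which the tool goes at most 50 mm and 8.59 degrees, less where a joint would pass 70% of its speed; a pose out of reach is approached as far as the arm can. A call with a gripper value outside its range is refused whole. The fingers move at their own pace and stop on an object; "squeeze" is the grip in N (left out, the last holds). Time passes only in rows, so rows that do not move let the fingers close. It gives the time, the measured TCP pose, the force, the opening and the grip force at its end, in the units of the state.
- telemetry.get_obs(): the state, without advancing time (a new reading comes with each control period).
- eyes.read_camera(name): name is "scene" or "side" or "wrist"; returns a dict with "pixels" (420x560x3 uint8, red, green, blue), "mtx" (3x3 intrinsics, pixels), "origin" and "orientation" of the camera in the world. Camera axes: x right, y down, z forward; pixel columns grow to the right and rows downward; lengths in m; the calibration is good to about 2 mm. A picture is of the moment at which its call begins. There is no depth.
- env.sign_off(): hands the job in; it is judged then, once.
Trained networks look in a picture, given as the dict that the camera call returned (one of the last four; its "shot" number tells which), for a name from the list of things; names that differ only in an ending like _2 or _b are one class to them, and where a whole thing is asked for, a point or a joint stands for the part that bears it (a point fixed in the world has none). Each returns a list of dicts, best first, with "p" (0 to 1); they miss things now and then, are a little off and sometimes report something else, mostly with a low value. They report only what shows in the picture. A call takes as long as a camera call.
- models.search_frame(picture, target): "centre" ([column, row] in pixels, amid what is visible of it).
- models.cut_out(picture, target): "pixels" (420x560 bool, what is visible of it) and "centre" ([column, row] in pixels, amid what is visible of it).
The state is a dict: "time_s": time; "qpos": joint angles; "joint_velocities": joint speeds; "effort": joint torques, N m; "tool_pos": TCP position; "tool_rot": TCP orientation; "force": force on the tool from outside, world axes, zero at the start; "wrist_torque": the same for the moment, N m; "grip_width": finger opening in m; "grasp_force": force on a finger pad.
Only numpy, scipy, OpenCV 4.12 (cv2) and the standard library are available. Lean on these libraries where they do the work, as an engineer would, in place of code of your own. Each camera call takes 0.05 s, during which the arm holds its last target. There are 200 camera calls.

### The job

The sauce in the red pot has gone cool: slide the red pot along the warming plate, upright and without lifting it off the plate, onto the orange ring in the middle, centred on the ring. Leave the blue pot standing where it is, and let go of the red pot.

Things in the scene. Friction and masses are not known exactly. Their poses are not given: they have to be found in the camera images.
- red_pot_centre (a point): centre of the small round red enamel pot, lid fixed on: on its axis, 48 mm above its underside; z up. Loose, upright on the plate, 0.3-0.65 kg. Body 100 mm across, 50 mm high; steel rim 105 mm across; low lid up to 58 mm; ears reach 62 mm from the axis. On the axis stands a round pale wooden knob, 26 mm across, its side straight from 58 to 96 mm above the underside (10 to 48 mm above this point)
- blue_pot_centre (a point): centre of the blue enamel pot: on its axis, 48 mm above its underside; same shape and size as the red pot, loose, on the ring at the other end of the plate
- middle_ring (a point): centre of the orange ring (126 mm across) printed mid-plate on the glass; y runs along the plate, z up. The plate is fixed, flat, level, rimless: 150 (x) by 430 (y) by 30 mm, black glass over steel; its top and this point are 30 mm above the table. White rings lie 140 mm to either side (+y, -y): the red pot starts on one, the blue on the other, within 10 mm of centre

How it is judged:
By the outcome, as a careful person would: the job done as asked, in the order asked, and still so for the second after the job is handed in, with the robot touching nothing.
It also fails if it takes over 29 s, if anything falls off the work surface, if the arm or the gripper's body presses on something with over 40 N, if the wrist force passes 120 N, or if a joint passes its speed limit or range.

## Working session

There is one attempt and no reset: what is moved stays moved. The work goes in short steps, Python scripts to look and compute and a tool call to move; the robot and the scene stay as the last step left them, time stands still between calls to the robot, and variables do not carry over. Pictures are saved under pics/ and viewed, at most 10 in all, crops included, and the job is handed in when it is done.

Besides the shell and the picture viewer there is one more tool, called after "Call:" in YAML: its name, and indented under it one key for each argument. drive_tool: Moves the arm, as the interface text tells. Its arguments: {"type":"object","properties":{"angular":{"type":"array","items":{"type":"array","items":{"type":"number"}}},"delta_pos":{"type":"array","items":{"type":"array","items":{"type":"number"}}},"gripper":{"type":"array","items":{"type":"number"}},"squeeze":{"type":"number"}},"required":["angular","delta_pos","gripper"]}

```bash
mkdir -p pics; cat > h.py <<'E'
import numpy as np, cv2
from scipy.spatial.transform import Rotation as R
from cell import telemetry, eyes, env, models
def rot(o):
    o=np.array(o,float)
    return o if o.shape==(3,3) else (R.from_euler('xyz',o,degrees=True).as_matrix() if o.size==3 else R.from_quat(o).as_matrix())
def ray(c,px):
    d=np.linalg.inv(c['mtx'])@np.array([px[0],px[1],1.]); return np.array(c['origin']),rot(c['orientation'])@d
def atz(c,px,z):
    o,d=ray(c,px); return o+d*(z-o[2])/d[2]
def proj(c,p):
    q=np.array(c['mtx'])@(rot(c['orientation']).T@(np.array(p)-c['origin'])); return q[:2]/q[2]
def save(c,n): cv2.imwrite(f'pics/{n}.png',c['pixels'][:,:,::-1])
E
python3 - <<'E'
from h import *
print(env.finger_overhang, telemetry.get_obs())
for n in('scene','side'):
    c=eyes.read_camera(n); save(c,n+'0'); print(n,c['origin'],c['orientation'],c['mtx'])
    for t,z in(('red_pot_centre',.078),('blue_pot_centre',.078),('middle_ring',.03)):
        for r in models.search_frame(c,t)[:2]: print(t,r['p'],r['centre'],atz(c,r['centre'],z))
E
```

```text
0.014 {'time_s': 0.0, 'qpos': array([-74.47916272,  18.44014662,  -4.01618027,  83.17525586,
         1.29650528,  78.54030827,  -3.25936514]), 'joint_velocities': array([-0.02606838, -0.04262677,  0.00621215, -0.03889625, -0.0077903 ,
       -0.03263594,  0.06353756]), 'effort': array([-4.23889978e-04, -4.91279840e+01, -4.04216694e-01, -3.12525129e+01,
       -6.39966619e-02,  4.39159304e-02,  1.91307240e-04]), 'tool_pos': array([0.16500099, 0.62816323, 0.23544616]), 'tool_rot': array([-1.79889619e+02,  7.00509272e-03,  1.65290478e+02]), 'force': array([-0.52731719,  0.34994432,  0.07763849]), 'wrist_torque': array([-0.05072971, -0.02562258, -0.01874018]), 'grasp_force': 0.0, 'grip_width': 0.08694033248250854}
scene [-0.28580697  0.58774837  0.5033537 ] [-115.96766783   -1.15365719 -115.34718383] [[484.1705222    0.         273.2938498 ]
 [  0.         484.1705222  210.73609419]
 [  0.           0.           1.        ]]
red_pot_centre 0.9 [197.5, 241.3] [0.44089626 0.38210616 0.078     ]
blue_pot_centre 0.85 [328.7, 214.4] [0.44192922 0.11173145 0.078     ]
middle_ring 0.57 [255.2, 256.8] [0.42445813 0.2781033  0.03      ]
side [0.44219623 0.96997601 0.72221687] [-129.6469477    -0.94179382 -177.60365112] [[528.14483371   0.         275.70094323]
 [  0.         528.14483371 213.98067128]
 [  0.           0.           1.        ]]
red_pot_centre 0.77 [271.1, 290.7] [0.46341998 0.38853851 0.078     ]
blue_pot_centre 0.68 [274.3, 189.8] [0.47016255 0.11623283 0.078     ]
middle_ring 0.88 [269.0, 260.1] [0.47257495 0.2697156  0.03      ]
```

View pics/scene0.png

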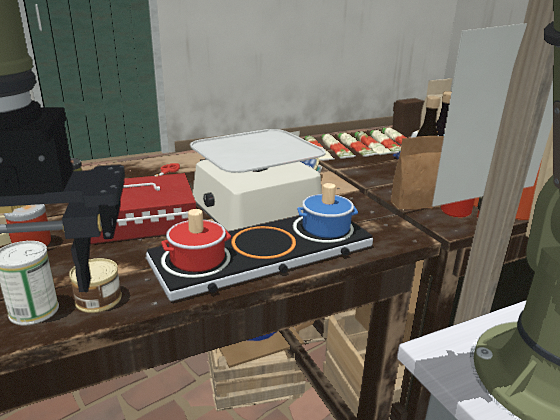

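View pics/side0.png

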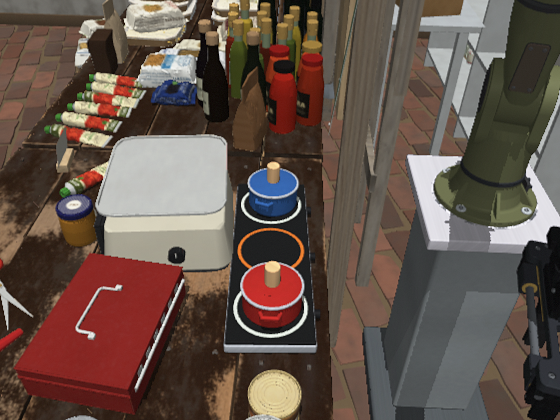

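The red pot is on the white ring nearer the start (+y side): its knob is at about (195,222) in scene and (272,275) in side. The orange ring is at (263,242) and (270,250), and the blue pot lies beyond it. A white appliance stands beside the plate at larger x, and a wooden post stands between the base and the plate. Next I'll measure the knobs, the ring, the post and the appliance.

```bash
cat >> h.py <<'E'
def tri(c1,p1,c2,p2):
    A=[];b=[]
    for c,p in((c1,p1),(c2,p2)):
        o,d=ray(c,p); d=d/np.linalg.norm(d); M=np.eye(3)-np.outer(d,d); A.append(M); b.append(M@o)
    return np.linalg.lstsq(np.vstack(A),np.hstack(b),rcond=None)[0]
def ringfit(c,guess,rad=.063):
    hsv=cv2.cvtColor(c['pixels'],cv2.COLOR_RGB2HSV)
    m=cv2.inRange(hsv,(8,150,130),(20,255,255))
    v,u=np.nonzero(m); P=np.array([atz(c,(a,b),.03)[:2] for a,b in zip(u,v)])
    P=P[abs(np.linalg.norm(P-guess,axis=1)-rad)<.02]
    from scipy.optimize import least_squares
    s=least_squares(lambda q:np.linalg.norm(P-q[:2],axis=1)-q[2],[*guess,rad],loss='soft_l1',f_scale=.001)
    return s.x,len(P)
def knob(c,px,h=25):
    # knob blob centre near px, pale wood
    hsv=cv2.cvtColor(c['pixels'],cv2.COLOR_RGB2HSV)
    m=cv2.inRange(hsv,(10,50,140),(24,170,255)); w=np.zeros_like(m); w[int(px[1])-h:int(px[1])+h,int(px[0])-h:int(px[0])+h]=255
    n,l,s,ce=cv2.connectedComponentsWithStats(m&w); k=1+np.argmax(s[1:,4]); return ce[k],s[k]
E
python3 - <<'E'
from h import *
a=eyes.read_camera('scene');b=eyes.read_camera('side')
for c in(a,b): print('ring',ringfit(c,np.array([.455,.26])))
for nm,p,q in(('red',(195,221),(272,274)),('blue',(328,193),(273,172))):
    k1,s1=knob(a,p,16);k2,s2=knob(b,q,16); print(nm,k1,s1,k2,s2,tri(a,k1,b,k2),atz(a,k1,.107),atz(b,k2,.107))
az=lambda c,p:(lambda d:np.degrees(np.arctan2(d[1],d[0])))(ray(c,p)[1])
for p in((530,60),(545,0),(500,200),(475,290)):print('scene post L',p,az(a,p))
for p in((327,180),(327,60),(333,400),(362,100),(370,0)):print('side post',p,az(b,p))
print('appl near-left-top corner', tri(a,(194,160),b,(103,225)),tri(a,(259,199),b,(0,0)) if 0 else '')
print('handle-side corner',tri(a,(270,172),b,(228,208)))
print(atz(b,(231,266),0),atz(b,(228,208),.12),atz(b,(228,140),.12), atz(b,(228,350),.03),atz(b,(316,346),.03))
x=np.hstack([cv2.resize(a['pixels'][120:320,120:400],None,fx=1.4,fy=1.4),cv2.resize(b['pixels'][120:320,220:500],None,fx=1.4,fy=1.4)])
cv2.imwrite('pics/crop.png',cv2.resize(b['pixels'][0:420,180:460],None,fx=1.42,fy=1.42)[:,:,::-1])
E
```

```text
ring (array([0.47149669, 0.24115749, 0.06008869]), 226)
ring (array([0.47059974, 0.24209531, 0.05997668]), 262)
red [195.06962025 220.45886076] [188 209  15  24 316] [271.77777778 273.09567901] [265 261  16  27 324] [0.463158   0.37808177 0.10808816] [0.46512194 0.37757612 0.107     ] [0.46320771 0.37694162 0.107     ]
blue [331.18125    188.35833333] [321 177  23  27 480] [272.7706422  171.47247706] [267 162  13  21 218] [0.47483545 0.09216251 0.11280884] [0.49536993 0.07569553 0.107     ] [0.47468646 0.09344657 0.107     ]
scene post L (530, 60) -52.59827504180692
scene post L (545, 0) -52.630829136548265
scene post L (500, 200) -53.02004314177435
scene post L (475, 290) -52.71630272575216
side post (327, 180) -95.10468708162014
side post (327, 60) -93.80712300583173
side post (333, 400) -100.35785075706963
side post (362, 100) -98.28075504480042
side post (370, 0) -97.74032535923403
appl near-left-top corner [0.76254148 0.28665806 0.11122223] 
handle-side corner [0.55263784 0.20266449 0.12316865]
[0.54559794 0.25958421 0.        ] [0.54950318 0.23174268 0.12      ] [0.57524722 0.00118691 0.12      ] [0.5263266  0.47259824 0.03      ] [0.38848343 0.45761498 0.03      ]
```

View pics/crop.png

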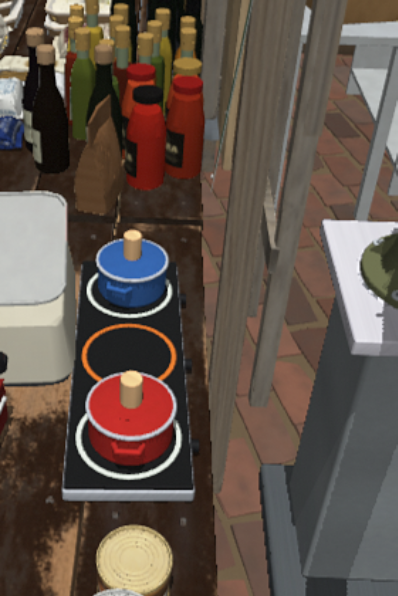

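Call:
drive_tool:
  angular:
    - [0,0,-0.128]
    - [0,0,-0.129]
    - [0,0,0]
    - [0,0,0]
    - [0,0,0]
    - [0,0,0]
    - [0,0,0]
    - [0,0,0]
    - [0,0,0]
    - [0,0,0]
    - [0,0,0]
    - [0,0,0]
    - [0,0,0]
    - [0,0,0]
    - [0,0,0]
    - [0,0,0]
  delta_pos:
    - [0,0,0]
    - [0,0,0]
    - [-1,-0.8,0]
    - [-2.5,-2,0]
    - [-3,-2.5,0]
    - [-3,-2.5,0]
    - [-3,-2.5,0]
    - [-3,-2.5,0]
    - [-3,-2.5,0]
    - [-3,-2.5,0]
    - [-3,-2.5,0]
    - [-3,-2.5,0]
    - [-1.5,-1.5,0]
    - [-0.9,-0.8,0]
    - [0,0,0]
    - [0,0,0]
  gripper: [8.7,8.7,8.7,8.7,8.7,8.7,8.7,8.7,8.7,8.7,8.7,8.7,8.7,8.7,8.7,8.7]

```text
time_s: 2.1
tool_pos: [0.4632, 0.3787, 0.2366]
tool_rot: [180.0, -0.0, -180.0]
force: [-0.5, 1.1, 0.4]
grip_width: 0.087
grasp_force: 0.0
```

```bash
python3 - <<'E'
from h import *
c=eyes.read_camera('wrist');save(c,'w1');print(c['origin'],c['orientation'],[r for r in models.search_frame(c,'red_pot_centre')],proj(c,(.464,.3775,.126)),telemetry.get_obs()['tool_pos'])
b=eyes.read_camera('side');save(b,'s1')
E
```

```text
[0.39681729 0.37973543 0.38393231] [ 1.65987019e+02 -4.64725497e-02  8.99955404e+01] [{'centre': [278.4, 195.6], 'p': 0.88}] [274.77278727 213.70295732] [0.46261167 0.37945505 0.23657085]
```

View pics/w1.png

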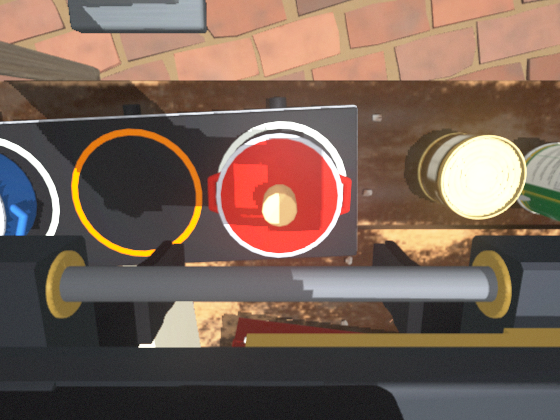

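View pics/s1.png

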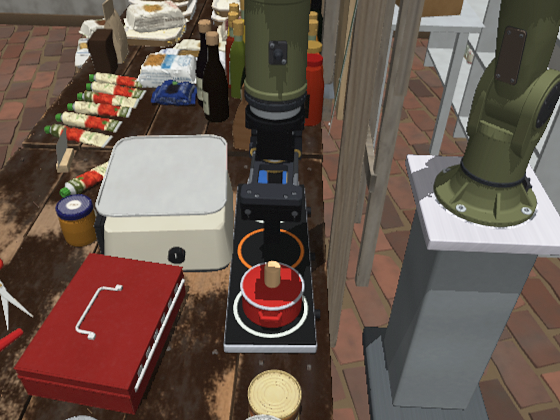

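The wrist view shows the knob under the gripper's closing line at about (280,206) and the ring at (137,191). I'll refine both from this view.

```bash
python3 - <<'E'
from h import *
from scipy.optimize import least_squares
c=eyes.read_camera('wrist');a=eyes.read_camera('scene');b=eyes.read_camera('side')
print('ring w',ringfit(c,np.array([.471,.2415])))
k,s=knob(c,(281,205),30);print('knob',k,s,atz(c,k,.115))
for n,x,z in(('w',c,.06),('a',a,.06),('b',b,.06)):
    for r in models.cut_out(x,'red_pot_centre')[:1]:
        m=r['pixels'];v,u=np.nonzero(m)
        # steel rim bright low-sat adjacent; centre compare to bbox
        print(n,r['p'],r['centre'],u.min(),u.max(),v.min(),v.max())
# predicted bbox for pot rim (r .0525,z .08) in wrist
t=np.linspace(0,6.28,60)
for y in(.3775,.380):
    P=np.array([proj(c,(.464+.0525*np.cos(q),y+.0525*np.sin(q),.08)) for q in t]);print('rim pred',P.min(0),P.max(0))
    P=np.array([proj(c,(.464+.013*np.cos(q),y+.013*np.sin(q),z)) for q in t for z in(.09,.126)]);print('knob pred w',P.min(0),P.max(0))
    for x in(a,b):
        P=np.array([proj(x,(.464+.013*np.cos(q),y+.013*np.sin(q),z)) for q in t for z in(.09,.126)]);print('knob pred',P.min(0),P.max(0))
E
```

```text
ring w (array([0.47044424, 0.24273628, 0.06014271]), 1641)
knob [281.98150782 204.40825036] [261 185  35  42 703] [0.45931138 0.38335132 0.115     ]
w 0.82 [278.4, 195.2] 207 350 133 257
a 0.63 [196.8, 244.2] 162 231 209 271
b 0.77 [271.1, 291.5] 240 303 261 326
rim pred [211.47698142 136.27541298] [337.49825362 259.35623634]
knob pred w [255.71736608 187.15343475] [292.11742488 231.69636065]
knob pred [187.28378633 207.94242076] [203.07462919 232.59720295]
knob pred [263.17482057 259.17968343] [279.603205   286.55401912]
rim pred [214.4798921  136.28272714] [340.49856527 259.3619416 ]
knob pred w [259.21909063 187.16028797] [295.61827377 231.70349151]
knob pred [185.89991651 208.178698  ] [201.7385106  232.86381315]
knob pred [263.08230069 260.27794803] [279.54610578 287.71057929]
```

Call:
drive_tool:
  angular:
    - [0,0,0]
    - [0,0,0]
    - [0,0,0]
    - [0,0,0]
    - [0,0,0]
    - [0,0,0]
    - [0,0,0]
    - [0,0,0]
    - [0,0,0]
    - [0,0,0]
  delta_pos:
    - [0,0,1]
    - [0,0,2]
    - [0,0,2.5]
    - [0,0,2.5]
    - [0,0,2]
    - [0,0,1.5]
    - [0,0,1]
    - [0,0,0.4]
    - [0,0,0]
    - [0,0,0]
  gripper: [8.7,8.7,8.7,8.7,8.7,8.7,8.7,8.7,8.7,8.7]

```text
time_s: 3.55
tool_pos: [0.4647, 0.3782, 0.1085]
tool_rot: [179.9, 0.1, -180.0]
force: [-0.7, 0.4, 0.5]
grip_width: 0.0871
grasp_force: 0.0
```

```bash
python3 - <<'E'
from h import *
s=telemetry.get_obs();print(s['tool_pos'],s['force'])
c=eyes.read_camera('scene');save(c,'a2');b=eyes.read_camera('side')
cv2.imwrite('pics/j2.png',np.hstack([cv2.resize(c['pixels'][140:320,100:300],None,fx=2,fy=2),cv2.resize(b['pixels'][160:340,180:380],None,fx=2,fy=2)])[:,:,::-1])
E
```

```text
[0.46471934 0.37823129 0.10849484] [-0.68457755  0.42775656  0.48353881]
```

View pics/j2.png

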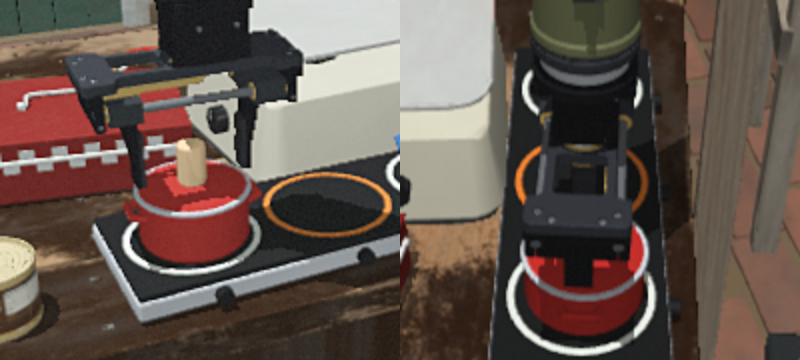

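The open fingers straddle the knob and sit clear above the lid, so I'll close.

Call:
drive_tool:
  angular:
    - [0,0,0]
    - [0,0,0]
    - [0,0,0]
    - [0,0,0]
    - [0,0,0]
    - [0,0,0]
    - [0,0,0]
    - [0,0,0]
    - [0,0,0]
    - [0,0,0]
  delta_pos:
    - [0,0,0]
    - [0,0,0]
    - [0,0,0]
    - [0,0,0]
    - [0,0,0]
    - [0,0,0]
    - [0,0,0]
    - [0,0,0]
    - [0,0,0]
    - [0,0,0]
  gripper: [6,4.5,3.5,3,2.5,2.2,2,2,2,2]
  squeeze: 15

```text
time_s: 4.65
tool_pos: [0.4642, 0.3784, 0.1077]
tool_rot: [179.9, 0.0, -180.0]
force: [0.8, 2.4, -0.2]
grip_width: 0.0255
grasp_force: 15.0
```

```bash
python3 - <<'E'
from h import *
ps=[]
for n in('scene','side','wrist','wrist'):
    c=eyes.read_camera(n); s=telemetry.get_obs(); ps.append(s['tool_pos']); print(n,s['tool_pos'],s['force'],s['grip_width'])
    r=models.cut_out(c,'red_pot_centre')
    if r:
        v,u=np.nonzero(r[0]['pixels']);print(r[0]['p'],r[0]['centre'],u.min(),u.max(),v.min(),v.max())
print(np.mean(ps,0)); save(c,'w3')
P=proj(c,(.4647,.3790,.126));print(P,ringfit(c,np.array([.471,.2415])))
t=np.linspace(0,6.28,60)
P=np.array([proj(c,(.464+.0525*np.cos(q),.379+.0525*np.sin(q),.08)) for q in t]);print('rim pred',P.min(0),P.max(0))
E
```

```text
scene [0.46418514 0.37842069 0.10769008] [-0.7756329   1.75054541 -0.64152806] 0.02582483202376386
0.56 [197.5, 240.3] 162 232 209 271
side [0.46420676 0.37835528 0.1077151 ] [ 0.31841114  1.60438261 -1.11922567] 0.025502475169167066
0.61 [274.3, 302.3] 241 303 271 326
wrist [0.46418111 0.37837012 0.10773662] [ 0.40682936  2.71831668 -1.4268899 ] 0.025184707169852348
0.69 [280.2, 211.4] 160 397 142 333
wrist [0.46414075 0.37825486 0.10770884] [ 0.9117807   2.40064353 -1.09648194] 0.02562892302258319
0.98 [279.4, 214.2] 160 398 141 333
[0.46417844 0.37835024 0.10771266]
[277.03595337 298.68917901] (array([0.47052652, 0.24295503, 0.06020826]), 2336)
rim pred [171.61132211 147.20152597] [382.77604311 346.49363871]
```

View pics/w3.png

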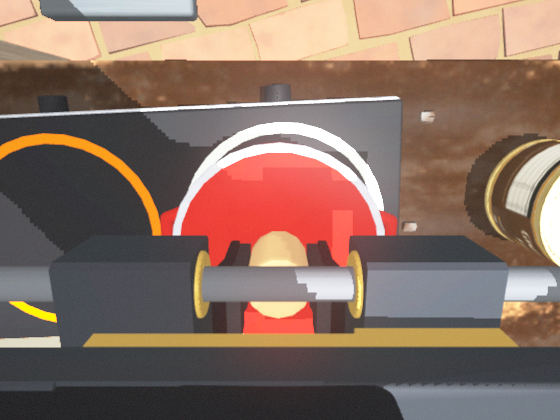

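Call:
drive_tool:
  angular:
    - [0,0,0]
    - [0,0,0]
    - [0,0,0]
    - [0,0,0]
    - [0,0,0]
    - [0,0,0]
  delta_pos:
    - [0,0,0.05]
    - [0,0,0.05]
    - [0,-0.2,0]
    - [0,-0.4,0]
    - [0,-0.4,0]
    - [0,0,0]
  gripper: [2,2,2,2,2,2]
  squeeze: 12

```text
time_s: 5.65
tool_pos: [0.4646, 0.3683, 0.1076]
tool_rot: [179.9, 0.1, -180.0]
force: [-0.1, 4.2, 6.3]
grip_width: 0.0256
grasp_force: 12.0
```

Call:
drive_tool:
  angular:
    - [0,0,0]
    - [0,0,0]
    - [0,0,0]
    - [0,0,0]
    - [0,0,0]
    - [0,0,0]
    - [0,0,0]
    - [0,0,0]
    - [0,0,0]
    - [0,0,0]
    - [0,0,0]
    - [0,0,0]
    - [0,0,0]
    - [0,0,0]
    - [0,0,0]
    - [0,0,0]
    - [0,0,0]
    - [0,0,0]
  delta_pos:
    - [0,-0.3,0]
    - [-0.05,-0.6,0]
    - [-0.05,-0.8,0]
    - [-0.05,-0.9,0]
    - [-0.05,-0.9,0]
    - [-0.05,-0.9,0]
    - [-0.05,-0.9,0]
    - [-0.05,-0.9,0]
    - [-0.05,-0.9,0]
    - [-0.05,-0.9,0]
    - [-0.05,-0.9,0]
    - [-0.05,-0.9,0]
    - [-0.05,-0.9,0]
    - [-0.05,-0.7,0]
    - [-0.05,-0.6,0]
    - [-0.05,-0.4,0]
    - [0,-0.2,0]
    - [0,0,0]
  gripper: [2,2,2,2,2,2,2,2,2,2,2,2,2,2,2,2,2,2]

```text
time_s: 7.45
tool_pos: [0.4722, 0.2425, 0.1076]
tool_rot: [179.9, 0.1, 180.0]
force: [-0.4, 4.5, 5.4]
grip_width: 0.0255
grasp_force: 12.0
```

```bash
python3 - <<'E'
from h import *
t=np.linspace(0,6.28,90)
s=telemetry.get_obs();T=s['tool_pos'];print(s['time_s'],T,s['force'],s['tool_rot'])
ims=[]
for n in('scene','side','wrist'):
    c=eyes.read_camera(n)
    r=models.cut_out(c,'red_pot_centre')
    if r:
        v,u=np.nonzero(r[0]['pixels']);print(n,r[0]['p'],r[0]['centre'],u.min(),u.max(),v.min(),v.max())
    P=np.array([proj(c,(T[0]+.0525*np.cos(q),T[1]+.0525*np.sin(q),.08)) for q in t]);print('rim pred',P.min(0),P.max(0))
    try: print(ringfit(c,np.array([.4707,.2422])))
    except Exception as e: print(e)
    ims.append(c['pixels'])
cv2.imwrite('pics/j4.png',np.vstack([np.hstack([cv2.resize(ims[0][150:300,160:360],None,fx=2,fy=2),cv2.resize(ims[1][180:330,180:380],None,fx=2,fy=2)]),cv2.resize(ims[2],(800,600))[150:450]])[:,:,::-1])
E
```

```text
7.45 [0.47223625 0.24248817 0.10761469] [-0.43534181  4.47763766  5.44711112] [1.79881831e+02 8.63113443e-02 1.79998272e+02]
scene 0.76 [263.0, 226.2] 233 294 195 252
rim pred [235.10148247 207.09637289] [289.6112761  231.82465422]
(array([0.47280201, 0.2396365 , 0.06041528]), 249)
side 0.95 [272.0, 241.9] 243 299 220 266
rim pred [241.55612117 212.0847567 ] [298.74004796 249.9704242 ]
(array([0.47126569, 0.24092042, 0.06033908]), 315)
wrist 0.69 [277.1, 212.8] 161 396 142 332
rim pred [170.05587501 147.47856642] [381.47119209 346.81605584]
(array([0.48248391, 0.24321   , 0.0682822 ]), 1660)
```

View pics/j4.png

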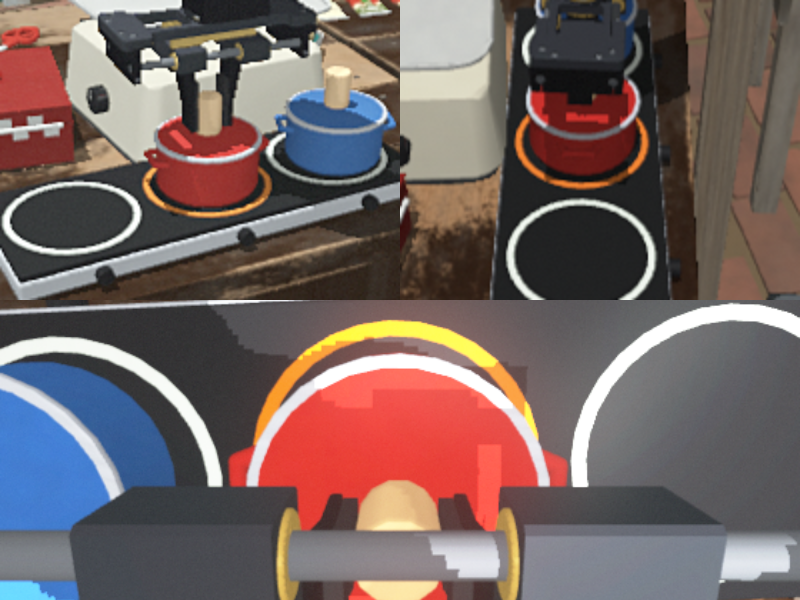

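The pot is upright inside the orange ring and looks centred to about 1–2 mm. I'll release it, rise, and then check without the gripper in the way.

Call:
drive_tool:
  angular:
    - [0,0,0]
    - [0,0,0]
    - [0,0,0]
    - [0,0,0]
    - [0,0,0]
    - [0,0,0]
    - [0,0,0]
    - [0,0,0]
    - [0,0,0]
    - [0,0,0]
    - [0,0,0]
    - [0,0,0]
    - [0,0,0]
    - [0,0,0]
    - [0,0,0]
    - [0,0,0]
  delta_pos:
    - [0,0,-0.05]
    - [0,0,0]
    - [0,0,0]
    - [0,0,0]
    - [0,0,0]
    - [0,0,0]
    - [0,0,0]
    - [0,0,-1]
    - [0,0,-2]
    - [0,0,-2]
    - [0,0,-2]
    - [0,0,-2]
    - [0,0,-2]
    - [0,0,-2]
    - [0,0,-1]
    - [0,0,0]
  gripper: [2,3,4,5,6,7,7,7,7,7,7,7,7,7,7,7]

```text
time_s: 9.35
tool_pos: [0.4725, 0.2422, 0.249]
tool_rot: [179.9, 0.2, -180.0]
force: [1.3, 0.2, 0.2]
grip_width: 0.0697
grasp_force: 0.0
```

```bash
python3 - <<'E'
from h import *
t=np.linspace(0,6.28,90)
s=telemetry.get_obs();print(s['time_s'],s['tool_pos'],s['force'],s['grip_width'])
from scipy.optimize import least_squares
for n in('scene','side','wrist'):
    c=eyes.read_camera(n); save(c,n+'5')
    hsv=cv2.cvtColor(c['pixels'],cv2.COLOR_RGB2HSV)
    m=cv2.inRange(hsv,(0,160,60),(5,255,255))|cv2.inRange(hsv,(174,160,60),(179,255,255))
    w=np.zeros_like(m);u,v=proj(c,(.471,.242,.06)).astype(int);h=90 if n=='wrist' else 45;w[max(0,v-h):v+h,max(0,u-h):u+h]=255
    k,l,st,ce=cv2.connectedComponentsWithStats(m&w);i=1+np.argmax(st[1:,4]);print(n,'red bbox',st[i])
    P=np.array([proj(c,(.471+.050*np.cos(q),.242+.050*np.sin(q),z)) for q in t for z in(.032,.078)]);print(' body pred',P.min(0),P.max(0))
    kb=knob(c,proj(c,(.471,.242,.107)),26 if n=='wrist' else 16);print(' knob',kb[1])
    P=np.array([proj(c,(.471+.013*np.cos(q),.242+.013*np.sin(q),z)) for q in t for z in(.09,.126)]);print(' pred',P.min(0),P.max(0))
E
```

```text
9.35 [0.47252386 0.24219753 0.24904166] [1.29785016 0.22284892 0.21037492] 0.06968513246335006
scene red bbox [ 232  218   63   36 1066]
 body pred [236.89298848 208.72433834] [288.79531167 253.91392988]
 knob [258 195  13  23 277]
 pred [256.17050544 194.50357569] [270.04356545 217.4654288 ]
side red bbox [ 246  214   52   32 1094]
 body pred [243.64153652 213.58561358] [298.00803779 267.99253051]
 knob [270 215   6   9  19]
 pred [263.79722173 206.15048804] [278.4259607  230.69487605]
wrist red bbox [ 223  138  112  110 8537]
 body pred [219.49686011 133.9320765 ] [335.30035473 249.92851904]
 knob [ 263  182   33   40 1031]
 pred [259.66307371 182.82897602] [294.82124798 225.45213275]
```

View pics/wrist5.png

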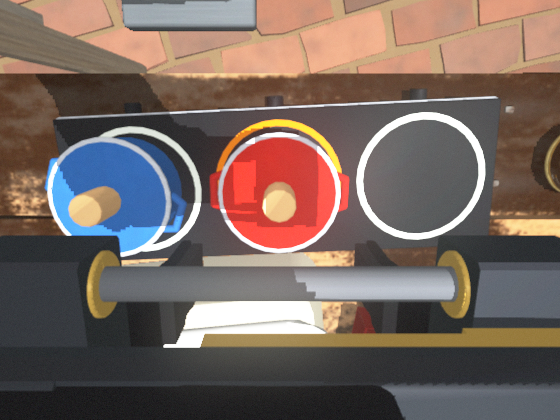

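View pics/scene5.png

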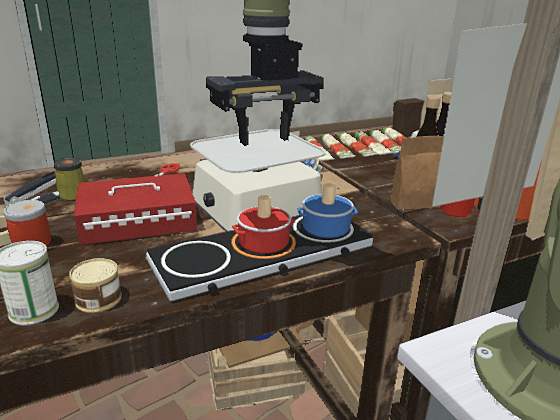

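In the wrist view the red pot's rim is centred at about (280,192) within the orange ring. In the scene view it stands upright on the ring near (263,235), and the blue pot hasn't moved. The gripper is clear, so I'll hand in.

```bash
python3 -c "
from cell import env
print(env.sign_off())"
```

```text
the job is handed in; nothing more can be done
None
```

I slid the red pot along the plate onto the orange ring, upright and centred to about 2 mm by camera, then let it go; the blue pot was not touched, and the job was handed in at about 9.5 s.

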